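# Clip the mains adapter into its spring-catch cradle

### The job

Pick up the black mains adapter brick and set it lengthwise into the grey cradle, pressing it down gently (no dropping or slamming) until the orange spring catch snaps back over its top and it lies flat on the cradle's base, then let go. Leave the multimeter where it is and keep the arm clear of the tall equipment to either side.

Things in the scene. Friction and masses are not known exactly. Their poses are not given: they have to be found in the camera images.
- adapter_brick: Loose black mains adapter: a plain brick 52 (x) by 128 (y, long) by 31 mm high, 0.31 kg, with short socket stubs on the ends. Origin: centre of its underside. Grip it across its 52 mm width at its middle, fingertips about 5 mm above its underside. Fits the cradle either way round.
- cradle: Grey holder fixed to the bench. Origin: underside, middle of the seat, z up; brick lies along its y on the 6 mm base plate. Seat 140 mm long (y), 4 mm play either side: cheeks on the -x side (|y| 29-55 mm, inner face x = -30), end posts at y = +-70, all flared outward to 42 mm high; orange catch along the +x side. For |y| < 28 mm both long sides are open for fingers, on +x out to x = 60.
- cradle_catch (a joint): Spring catch on the cradle's +x side: two orange hooks at y = +-42 mm (14 wide). 0 = at rest, up to 0.018 m as pushed outward (+x). Rest: tips at x = +18, undersides z 38.5, sloped tops z 63 mm. A brick in mid-seat pressed straight down (about 5 to 15 N) shoves them some 8 mm aside; they snap back over its top edge once it is on the plate.
- multimeter: Loose multimeter, black face in a red case, 145 (x) by 70 (y) by 44 mm, a bystander: leave it where it is. Origin: centre of its underside.
There are look-alikes about, which are no part of the job. Leave any blue look-alike of the adapter_brick alone.

How it is judged:
By the outcome, as a careful person would: the job done as asked, in the order asked, and still so for the second after the job is handed in, with the robot touching nothing.
It also fails if it takes over 40 s, if anything falls off the work surface, if the arm or the gripper's body presses on something with over 40 N, if the wrist force passes 120 N, or if a joint passes its speed limit or range.

### The arm

A 6-joint arm with a two-finger parallel gripper is mounted at the origin on a cart in front of the work surface, level with it; the furniture and walls round the work are solid. World frame = base frame: x ahead of the robot, y to its left, z up, the work surface at z = 0. Lengths are in m, angles in rad, forces in N, time in s.
With the tool pointing down it reaches from about 0.35 to 0.775 m from the base axis. Payload 7.3 kg.
Tool frame: the origin (TCP) lies between the finger pads; the fingertips stand env.tcp_to_tips ahead of it and the grasp point (between the pads) lies 8 mm behind it (env.tcp_to_tips is the distance from the TCP to the fingertips, in m); z points along the fingers, y is the line along which they close (so a half turn about z gives the same grasp; the last joint's range is limited). The gripper opens to 92 mm and grips with 3 to 60 N. Pads are 19 mm wide; open, the fingers measure 130 mm over their backs; the gripper's body (75 mm by 190 mm) begins 47 mm behind the grasp point.
Start: joints at [1.114, 0.342, 1.524, -0, 1.275, -0.146], TCP at [0.161, 0.5, 0.238] pointing down, gripper open.
Joint ranges: [-2.53, 2.53], [-0.77, 2.02], [0.04, 2.7], [-1, 4.14], [0.28, 2.66], [-3.11, 3.11]. Speed limits (rad/s): [2.57, 2.57, 3.14, 3.14, 3.14, 3.14].

### API

Orientations are given as a 3x3 rotation matrix whose columns are the frame's x, y, z axes.
In Python, from cell import env, viewer, close_job gives the robot as it stands. The module is installed in compiled form; this text tells all that it offers.
- The arm moves only by the shell command python3 -m jog 'ROWS' [FORCE]. ROWS is JSON, a list that holds one entry, the list of rows, each a list of 7 numbers: the shift along the world's x, y, z in m, then the turn, a rotation vector about the world's x, y, z in rad, then the closure, from 0 (fully open) to 1 (shut). A call has 1 to 10 rows; each row shifts and turns the commanded pose from where the row before left it; what a row does not reach is not made up. A row lasts 1/8 s, in which the tool goes at most 62.5 mm and 10.7 degrees, less where a joint would pass 70% of its speed; a pose out of reach is approached as far as the arm can. A call with a gripper value outside its range is refused whole. The fingers move at their own pace and stop on an object; FORCE is the grip in N (left out, the last holds). Time passes only in rows, so rows that do not move let the fingers close. It gives the time, the measured TCP pose, the force, the opening and the grip force at its end, in the units of the state.
- env.observe(): the state, without advancing time (a new reading comes with each control period).
- viewer.grab_frame(name): name is "side" or "top"; returns a dict with "color" (400x640x3 uint8, red, green, blue), "fx", "fy", "cx", "cy" (pixels), "k1" (the pictures are not rectified: a ray, as slopes to the right and down, at radius r is drawn at 1 + k1 r^2 times it, then the intrinsics apply), "R" (3x3) and "t" (3): a world point X has camera coordinates R X + t. Camera axes: x right, y down, z forward; pixel columns grow to the right and rows downward; lengths in m; the calibration is good to about 2 mm. A picture is of the moment at which its call begins. There is no depth.
- close_job(): hands the job in; it is judged then, once.
The state is a dict: "t": time; "joint_pos": joint angles; "qvel": joint speeds; "tau": joint torques, N m; "eef_pos": TCP position; "ee_rot": TCP orientation; "wrist_force": force on the tool from outside, world axes, zero at the start; "moment": the same for the moment, N m; "opening": finger opening in m; "gripper_force": force on a finger pad.
Only numpy, scipy, OpenCV 4.12 (cv2) and the standard library are available. Lean on these libraries where they do the work, as an engineer would, in place of code of your own. Each camera call takes 0.05 s, during which the arm holds its last target. There are 200 camera calls.

## Working session

There is one attempt and no reset: what is moved stays moved. The work goes in short steps, Python scripts to look and compute and a shell command to move; the robot and the scene stay as the last step left them, time stands still between calls to the robot, and variables do not carry over. Pictures are saved under pics/ and viewed, at most 10 in all, crops included, and the job is handed in when it is done.

```bash
mkdir -p pics
cat > h.py <<'E'
import numpy as np, cv2
from cell import env, viewer
def K(f): return np.array([[f['fx'],0,f['cx']],[0,f['fy'],f['cy']],[0,0,1.]])
def D(f): return np.array([f['k1'],0,0,0.])
def proj(f,P):
    return cv2.projectPoints(np.array(P,float).reshape(-1,1,3),cv2.Rodrigues(np.array(f['R']))[0],np.array(f['t'],float),K(f),D(f))[0][:,0]
def onz(f,px,z):
    u=cv2.undistortPoints(np.array(px,float).reshape(-1,1,2),K(f),D(f))[:,0]
    R=np.array(f['R']);t=np.array(f['t']);c=-R.T@t
    d=np.c_[u,np.ones(len(u))]@R
    return c+d*((z-c[2])/d[:,2])[:,None]
def save(f,n,crop=None,s=1):
    im=f['color'][:,:,::-1]
    if crop: x0,y0,x1,y1=crop; im=im[y0:y1,x0:x1]
    cv2.imwrite('pics/'+n,cv2.resize(im,None,fx=s,fy=s,interpolation=cv2.INTER_CUBIC))
E
python3 - <<'E'
from h import *
import pickle
fs={n:viewer.grab_frame(n) for n in('top','side')}
pickle.dump(fs,open('f0.pkl','wb'))
for n,f in fs.items(): save(f,n+'0.png',s=1.25); print(n,-np.array(f['R']).T@f['t'],f['R'],f['fx'],f['k1'])
o=env.observe(); print(o['t'],o['eef_pos'],o['ee_rot'],o['opening'],env.tcp_to_tips)
E
```

```text
top [0.44440243 0.13826587 0.87276007] [[-0.01173427 -0.99992116 -0.00446892]
 [-0.97698993  0.01241678 -0.21292371]
 [ 0.21296241  0.00186758 -0.97705861]] 382.868855694531 -0.06937565627349158
side [ 0.14516393 -0.16235533  0.67201118] [[ 0.53088128 -0.84723924  0.01872817]
 [-0.62608337 -0.40700681 -0.66510531]
 [ 0.57112581  0.34136657 -0.74651469]] 389.12268622311336 -0.07221125211361962
0.1 [0.16039589 0.49955349 0.23716189] [[-9.52088807e-01  3.05821178e-01 -5.56670279e-04]
 [ 3.05821632e-01  9.52088132e-01 -1.14851668e-03]
 [ 1.78758443e-04 -1.26373169e-03 -9.99999186e-01]] 0.09166950685395522 0.011
```

View pics/top0.png

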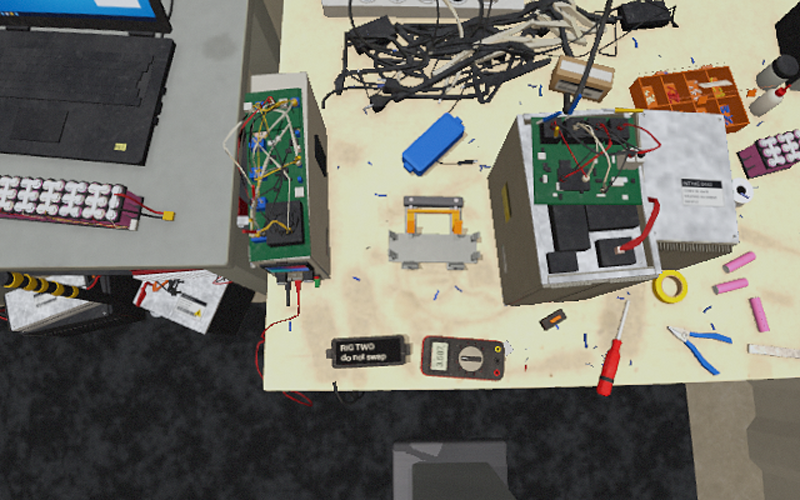

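View pics/side0.png

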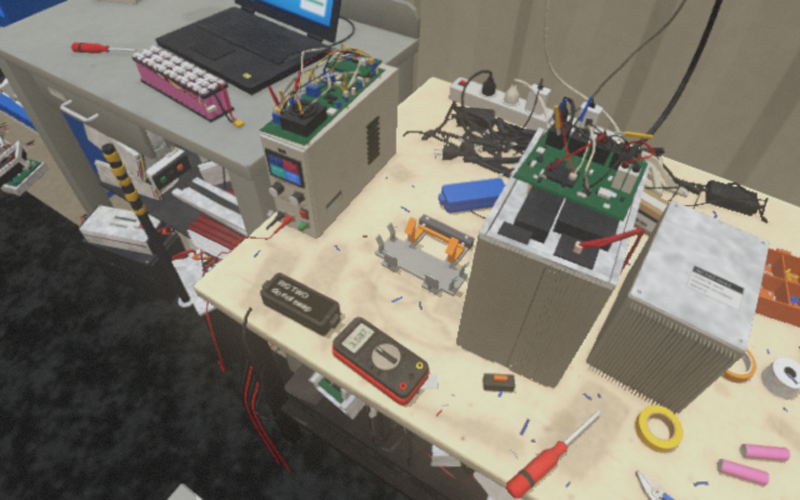

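The top view shows the black brick, labelled RIG TWO, at about (369,350) in the 1.25x picture. The cradle is at (433,233) with its catch on the far (+x world) side, and the multimeter is at (463,357). The PSU is on the left and the big heatsink box on the right. I'll enlarge both views.

Run:
```python
from h import *
import pickle
fs=pickle.load(open('f0.pkl','rb'))
save(fs['top'],'topc.png',(250,150,410,310),3.75)
save(fs['side'],'sidec.png',(195,160,395,310),4)
print(proj(fs['top'],[[.16,.5,.238],[.4,.2,0],[.3,.1,0]]),proj(fs['side'],[.16,.5,.238]))
```

```text
[[ 94.29084513 465.26086324]
 [295.21592805 302.75817432]
 [341.29133363 349.29718663]] [[-43.97995478 199.98786898]]
```

View pics/topc.png

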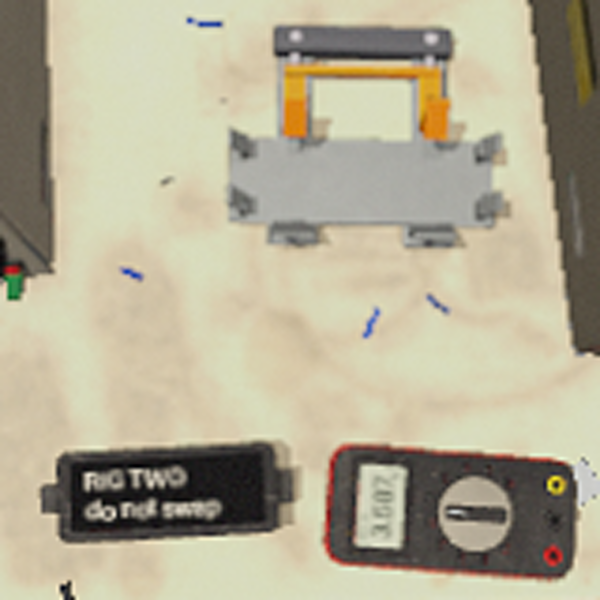

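View pics/sidec.png

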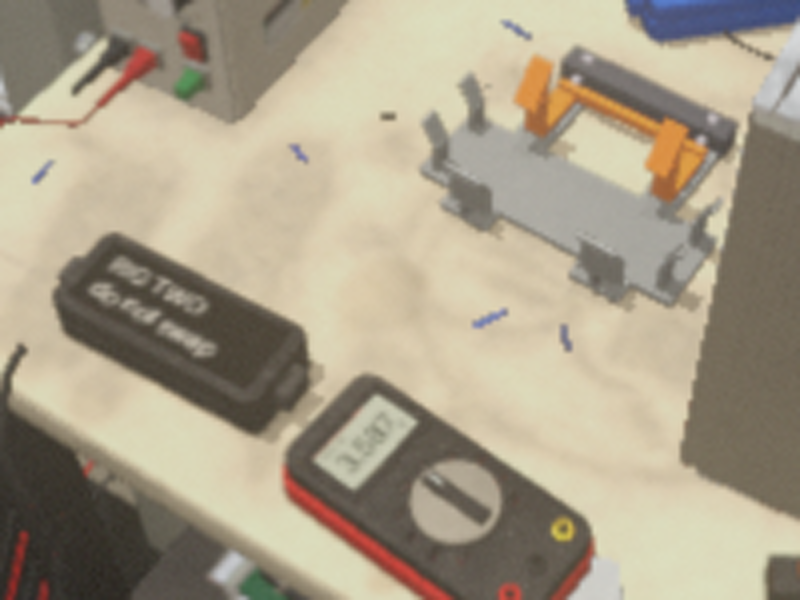

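The crops show:
- **Brick, top crop:** top corners at about (58,453), (275,443), (283,528) and (62,542).
- **Cradle, top crop:** plate corners at (232,140), (492,137), (494,222) and (231,224).
- **Cradle orientation:** hooks on the far side, cheeks on the near side.

Run:
```python
from h import *
import pickle
np.set_printoptions(precision=4,suppress=True)
fs=pickle.load(open('f0.pkl','rb'));T,S=fs['top'],fs['side']
t=lambda p:np.array(p)/3.75+[250,150]-.5+.5/3.75
s=lambda p:np.array(p)/4+[195,160]-.5+.125
def show(n,w):
    print(n);print(w[:,:2]); print(' mean',w.mean(0)[:2])
def yaw(a,b): d=b-a; return np.degrees(np.arctan2(d[1],d[0]))
w=onz(T,t([[58,453],[275,443],[283,528],[62,542]]),.031);show('brick T',w);print(yaw(w[1],w[0]),yaw(w[2],w[3]))
w=onz(S,s([[112,234],[306,333],[250,395],[56,290]]),.031);show('brick S (approx)',w);print(yaw(w[1],w[0]),yaw(w[2],w[3]))
w=onz(T,t([[232,140],[492,137],[494,222],[231,224]]),.006);show('plate T',w);print(yaw(w[1],w[0]),yaw(w[2],w[3]))
w=onz(S,s([[668,303],[422,170]]),.006);show('plate S near corners',w)
w=onz(T,t([[270,224],[320,224],[405,224],[458,226]]),.042);show('cheeks T top?',w)
w=onz(T,t([[284,137],[308,137],[421,140],[447,140]]),.0385);show('hooks tips T z38.5',w)
w=onz(T,t([[284,100],[308,100],[425,98],[450,98]]),.063);show('hooks top T z63',w)
w=onz(T,t([[275,28],[452,28]]),.04);print(yaw(w[1],w[0]))
```

```text
brick T
[[0.4705 0.2633]
 [0.4749 0.1376]
 [0.4267 0.1336]
 [0.4201 0.2603]]
 mean [0.4481 0.1987]
92.02962238648182 93.0132008024828
brick S (approx)
[[0.4685 0.2624]
 [0.4736 0.1403]
 [0.43   0.1414]
 [0.4256 0.2623]]
 mean [0.4494 0.2016]
92.4122909568424 92.12423598969745
plate T
[[ 0.6622  0.162 ]
 [ 0.6621 -0.    ]
 [ 0.6082  0.0012]
 [ 0.609   0.1629]]
 mean [0.6354 0.0815]
89.96169477849406 89.70795286149614
plate S near corners
[[0.6045 0.004 ]
 [0.6105 0.1635]]
 mean [0.6075 0.0837]
cheeks T top?
[[0.6019 0.1389]
 [0.6015 0.1095]
 [0.6009 0.0594]
 [0.5993 0.0282]]
 mean [0.6009 0.084 ]
hooks tips T z38.5
[[0.6555 0.1299]
 [0.6553 0.1155]
 [0.6526 0.0479]
 [0.6524 0.0323]]
 mean [0.6539 0.0814]
hooks top T z63
[[0.6716 0.1298]
 [0.6714 0.1158]
 [0.6718 0.0473]
 [0.6716 0.0326]]
 mean [0.6716 0.0814]
89.30279850213343
```

```bash
cat > ov.py <<'E'
from h import *
import sys,pickle
def pts(c,yaw,P):
    a=np.radians(yaw);P=np.array(P,float)
    return np.c_[c[0]+P[:,0]*np.cos(a)-P[:,1]*np.sin(a),c[1]+P[:,0]*np.sin(a)+P[:,1]*np.cos(a),P[:,2]]
def lines(c,yaw,polys): return [pts(c,yaw,p) for p in polys]
def box(x,y,z0,z1):
    q=[(-x,-y),(x,-y),(x,y),(-x,y),(-x,-y)]
    return [[(a,b,z0) for a,b in q],[(a,b,z1) for a,b in q]]
def cradle(c,yaw):
    P=[[(-.03,-.07,.006),(.03,-.07,.006),(.03,.07,.006),(-.03,.07,.006),(-.03,-.07,.006)]]
    for s in(1,-1):
        P.append([(.018,s*.035,.0385),(.018,s*.049,.0385)])
        P.append([(-.03,s*.029,.006),(-.03,s*.029,.03)]);P.append([(-.03,s*.055,.006),(-.03,s*.055,.03)])
    return lines(c,yaw,P)
def montage(fr,L,name,crops,s=4):
    out=[]
    for n,(x0,y0,x1,y1) in crops:
        f=fr[n];im=cv2.resize(np.ascontiguousarray(f['color'][y0:y1,x0:x1,::-1]),None,fx=s,fy=s,interpolation=cv2.INTER_CUBIC)
        for l,col in L:
            p=(proj(f,l)-[x0,y0]+.5)*s
            cv2.polylines(im,[np.int32(np.round(p))],False,col,1)
        out.append(im)
    h=max(i.shape[0] for i in out)
    cv2.imwrite('pics/'+name,np.hstack([cv2.copyMakeBorder(i,0,h-i.shape[0],0,0,cv2.BORDER_CONSTANT) for i in out]))
E
python3 - <<'E'
from ov import *
fr=pickle.load(open('f0.pkl','rb'))
L=[(l,(255,0,255)) for l in cradle((.636,.0818),-.4)]+[(l,(0,255,0)) for l in lines((.4487,.200),2.4,box(.026,.064,0,.031))]
montage(fr,L,'ov1.png',[('top',(255,170,395,300)),('side',(205,165,395,275))],2.4)
montage(fr,L,'ov1.png',[('top',(255,175,385,300)),('side',(205,165,385,275))],2.55)
E
```

```text
(no output)
```

View pics/ov1.png

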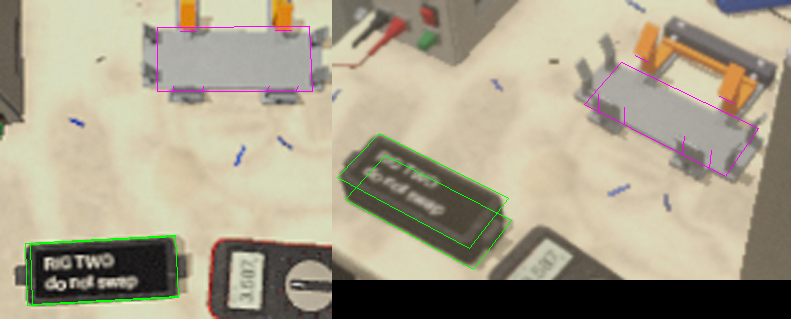

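The model fits well in the top view. In the side view the cradle and brick are both shifted by the same small amount, so their relative position is good. Next: move above the brick and turn the tool so the jaws close across its width.

```bash
python3 -m jog '[[[0.028,-0.03,-0.01,0,0,-0.122,0],[0.029,-0.03,-0.01,0,0,-0.122,0],[0.029,-0.03,-0.01,0,0,-0.122,0],[0.029,-0.03,-0.01,0,0,-0.122,0],[0.029,-0.03,-0.01,0,0,-0.122,0],[0.029,-0.03,-0.01,0,0,-0.122,0],[0.029,-0.03,-0.01,0,0,-0.122,0],[0.029,-0.03,-0.01,0,0,-0.122,0],[0.029,-0.03,-0.01,0,0,-0.122,0],[0.029,-0.03,-0.01,0,0,-0.12,0]]]' 25; python3 -m jog '[[[0,0,0,0,0,0,0],[0,0,0,0,0,0,0]]]'
python3 - <<'E'
from ov import *
o=env.observe();print(o['t'],o['eef_pos'],o['ee_rot'],o['joint_pos'],np.degrees(np.arctan2(o['ee_rot'][1][1],o['ee_rot'][0][1])))
fr={n:viewer.grab_frame(n) for n in('top','side')}
R=np.array(o['ee_rot']);p=np.array(o['eef_pos'])
tips=[p+R@[a,s*.046,.011] for s in(1,-1) for a in(-.0095,.0095)]
L=[(l,(255,0,255)) for l in cradle((.636,.0818),-.4)]+[(l,(0,255,0)) for l in lines((.4487,.200),2.4,box(.026,.064,0,.031))]
L+=[(np.array(tips[:2]),(255,255,0)),(np.array(tips[2:]),(255,255,0))]
montage(fr,L,'ov2.png',[('top',(205,150,385,310)),('side',(155,105,325,285))],2.2)
E
```

```text
t: 1.35
eef_pos: [0.4502, 0.1987, 0.1372]
ee_rot: [[-0.038, 0.999, -0.0], [0.999, 0.038, -0.0], [-0.0, -0.0, -1.0]]
wrist_force: [-0.3, 0.1, 0.8]
opening: 0.0919
gripper_force: 0.0
t: 1.6
eef_pos: [0.449, 0.2, 0.1375]
ee_rot: [[-0.043, 0.999, -0.001], [0.999, 0.043, -0.0], [0.0, -0.001, -1.0]]
wrist_force: [-0.5, 0.0, 0.8]
opening: 0.0916
gripper_force: 0.0
1.6 [0.44899799 0.19999405 0.13750248] [[-4.25028752e-02  9.99095811e-01 -1.03281182e-03]
 [ 9.99096344e-01  4.25028848e-02 -1.27308502e-05]
 [ 3.11781428e-05 -1.03241961e-03 -9.99999467e-01]] [2.62811883e-01 3.91589573e-01 1.75672249e+00 3.05388316e-04
 9.94281266e-01 2.20129588e-01] 2.435971016614079
```

View pics/ov2.png

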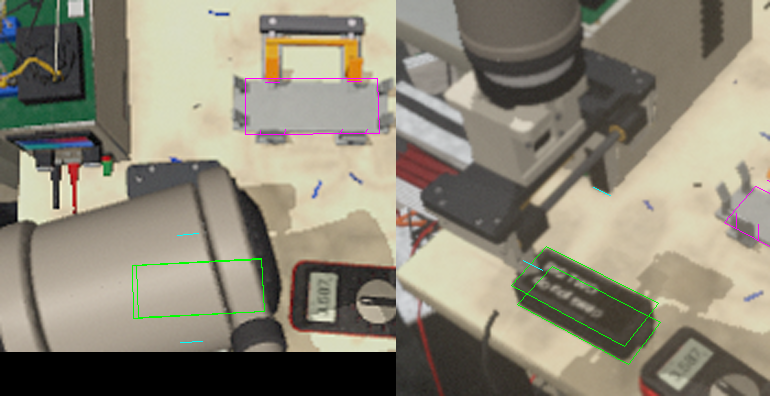

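The jaws are centred over the brick, with the predicted fingertip positions matching the side view. Descend and grip.

```bash
python3 -m jog '[[[0,0,-0.03,0,0,0,0],[0,0,-0.03,0,0,0,0],[0,0,-0.03,0,0,0,0],[0,0,-0.02,0,0,0,0],[0,0,-0.0115,0,0,0,0],[0,0,0,0,0,0,0],[0,0,0,0,0,0,1],[0,0,0,0,0,0,1],[0,0,0,0,0,0,1],[0,0,0,0,0,0,1]]]' 50; python3 -m jog '[[[0,0,0,0,0,0,1],[0,0,0,0,0,0,1]]]'
```

```text
t: 2.95
eef_pos: [0.4497, 0.1999, 0.0165]
ee_rot: [[-0.042, 0.999, 0.001], [0.999, 0.042, 0.0], [0.0, 0.001, -1.0]]
wrist_force: [-0.3, -0.1, 0.1]
opening: 0.0563
gripper_force: 0.0
t: 3.2
eef_pos: [0.4494, 0.1998, 0.0164]
ee_rot: [[-0.042, 0.999, -0.0], [0.999, 0.042, -0.0], [-0.0, -0.0, -1.0]]
wrist_force: [-0.7, 0.3, 3.3]
opening: 0.0518
gripper_force: 50.0
```

```bash
python3 -m jog '[[[0,0,0.01,0,0,0,1],[0,0,0.02,0,0,0,1],[0,0,0.03,0,0,0,1],[0,0,0.03,0,0,0,1],[0,0,0.02,0,0,0,1],[0,0,0,0,0,0,1],[0,0,0,0,0,0,1]]]'
python3 - <<'E'
from h import *
fr=[cv2.resize(viewer.grab_frame(n)['color'][:,:,::-1],None,fx=.75,fy=.75,interpolation=cv2.INTER_AREA) for n in('top','side')]
cv2.imwrite('pics/full1.png',np.vstack(fr))
o=env.observe();print(o['eef_pos'],o['moment'],o['wrist_force'],o['opening'])
E
```

```text
t: 4.08
eef_pos: [0.4489, 0.1997, 0.1254]
ee_rot: [[-0.042, 0.999, -0.001], [0.999, 0.042, -0.0], [-0.0, -0.001, -1.0]]
wrist_force: [-0.5, 0.3, -4.3]
opening: 0.0519
gripper_force: 50.0
[0.44880964 0.19966747 0.12513883] [-0.0959727   0.03826689 -0.05928245] [ 0.17429884 -0.0826249  -4.03789593] 0.05185297771011968
```

View pics/full1.png

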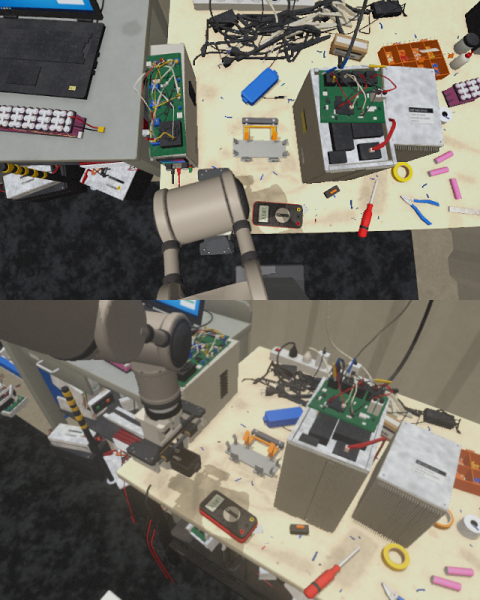

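The brick is held level, with opening 51.9 mm and about 4 N extra weight. The gap between the PSU and the box at the cradle looks clear. Move sideways first, then forward.

```bash
python3 -m jog '[[[0,-0.018,0.005,0,0,-0.01,1],[0,-0.03,0.005,0,0,-0.01,1],[0,-0.03,0,0,0,-0.01,1],[0.01,-0.025,0,0,0,-0.01,1],[0.025,-0.015,0,0,0,-0.009,1],[0.035,0,0,0,0,0,1],[0.035,0,0,0,0,0,1],[0.035,0,0,0,0,0,1],[0.03,0,0,0,0,0,1],[0.017,0,0,0,0,0,1]]]'; python3 -m jog '[[[0,0,0,0,0,0,1],[0,0,0,0,0,0,1]]]'
python3 - <<'E'
from ov import *
o=env.observe();R=np.array(o['ee_rot']);p=np.array(o['eef_pos']);y=np.degrees(np.arctan2(R[1,1],R[0,1]));print(p,y,o['joint_pos'])
fr={n:viewer.grab_frame(n) for n in('top','side')}
zb=p[2]-.0164
L=[(l,(255,0,255)) for l in cradle((.636,.0818),-.4)]+[(l,(0,255,0)) for l in lines(p,y,box(.026,.064,zb,zb+.031))]
montage(fr,L,'ov3.png',[('top',(240,110,420,270)),('side',(250,80,430,270))],2.2)
E
```

```text
t: 5.42
eef_pos: [0.6374, 0.0805, 0.1353]
ee_rot: [[0.008, 1.0, -0.001], [1.0, -0.008, -0.0], [-0.0, -0.001, -1.0]]
wrist_force: [0.1, 0.4, -3.0]
opening: 0.0515
gripper_force: 50.0
t: 5.68
eef_pos: [0.6355, 0.0813, 0.1357]
ee_rot: [[0.007, 1.0, -0.002], [1.0, -0.007, -0.0], [-0.0, -0.002, -1.0]]
wrist_force: [-0.5, 0.3, -3.5]
opening: 0.0518
gripper_force: 50.0
[0.63550435 0.08128821 0.13567579] -0.4279923469696767 [ 7.74533547e-03  6.40572903e-01  1.31621968e+00 -1.27762306e-04
  1.18669555e+00  1.52630597e-02]
```

View pics/ov3.png

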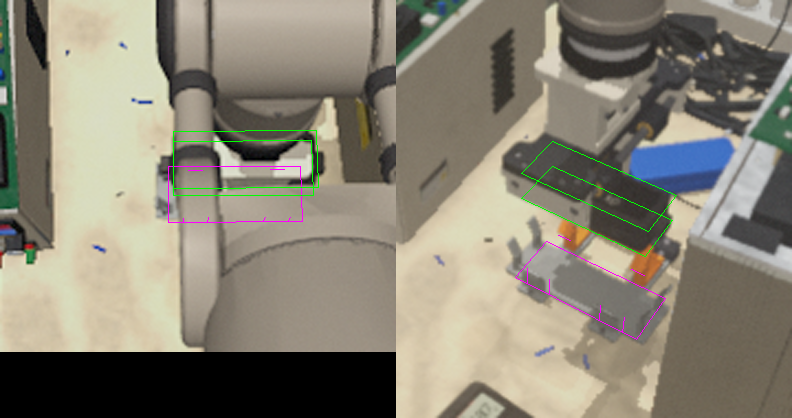

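Run:
```python
from ov import *
o=env.observe();R=np.array(o['ee_rot']);p=np.array(o['eef_pos']);y=np.degrees(np.arctan2(R[1,1],R[0,1]))
fr={n:viewer.grab_frame(n) for n in('top','side')};pickle.dump((fr,p,y),open('f3.pkl','wb'))
zb=p[2]-.0164
L=[(l,(255,0,255)) for l in cradle((.636,.0818),-.4)]+[(l,(0,255,0)) for l in lines(p,y,box(.026,.064,zb,zb+.031))]
montage(fr,L,'ov4.png',[('side',(288,136,392,240))],5.7)
```

```text
(no output)
```

View pics/ov4.png

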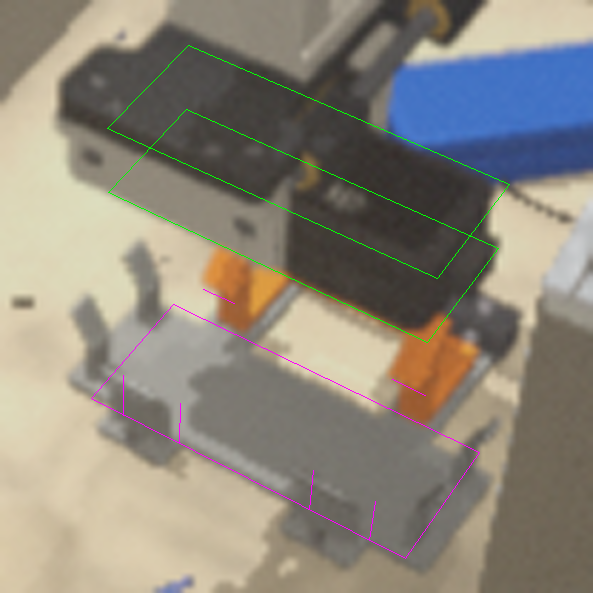

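The brick sits over the cradle within about 2 mm, inside the 4–6 mm play. Descend, checking forces.

```bash
python3 -m jog '[[[0,0,-0.015,0,0,0,1],[0,0,-0.02,0,0,0,1],[0,0,-0.015,0,0,0,1],[0,0,-0.008,0,0,0,1],[0,0,-0.005,0,0,0,1],[0,0,-0.005,0,0,0,1],[0,0,0,0,0,0,1]]]'; python3 -m jog '[[[0,0,-0.004,0,0,0,1],[0,0,-0.004,0,0,0,1],[0,0,-0.004,0,0,0,1],[0,0,0,0,0,0,1]]]'
```

```text
t: 6.75
eef_pos: [0.6361, 0.0819, 0.0682]
ee_rot: [[0.007, 1.0, -0.001], [1.0, -0.007, -0.0], [-0.0, -0.001, -1.0]]
wrist_force: [-2.0, -1.2, -3.3]
opening: 0.0522
gripper_force: 50.0
t: 7.25
eef_pos: [0.6352, 0.082, 0.055]
ee_rot: [[0.007, 1.0, -0.003], [1.0, -0.007, 0.0], [0.0, -0.003, -1.0]]
wrist_force: [-5.7, -0.0, -2.4]
opening: 0.0515
gripper_force: 50.0
```

```bash
python3 -m jog '[[[0,0,-0.004,0,0,0,1],[0,0,-0.004,0,0,0,1],[0,0,0,0,0,0,1]]]'; python3 -m jog '[[[0,0,-0.004,0,0,0,1],[0,0,-0.004,0,0,0,1],[0,0,0,0,0,0,1]]]'
```

```text
t: 7.62
eef_pos: [0.6354, 0.0819, 0.0468]
ee_rot: [[0.007, 1.0, -0.003], [1.0, -0.007, 0.0], [0.0, -0.003, -1.0]]
wrist_force: [-3.9, -0.4, -5.2]
opening: 0.0516
gripper_force: 50.0
t: 8.0
eef_pos: [0.6358, 0.0819, 0.0394]
ee_rot: [[0.007, 1.0, -0.002], [1.0, -0.007, 0.0], [0.0, -0.002, -1.0]]
wrist_force: [-4.6, -0.2, -5.7]
opening: 0.0516
gripper_force: 50.0
```

```bash
python3 -m jog '[[[0,0,-0.003,0,0,0,1],[0,0,-0.003,0,0,0,1],[0,0,-0.003,0,0,0,1],[0,0,-0.003,0,0,0,1],[0,0,0,0,0,0,1]]]'; python3 -m jog '[[[0,0,-0.002,0,0,0,1],[0,0,-0.002,0,0,0,1],[0,0,0,0,0,0,1]]]'
```

```text
t: 8.62
eef_pos: [0.6362, 0.0819, 0.0278]
ee_rot: [[0.007, 1.0, -0.001], [1.0, -0.007, 0.0], [0.0, -0.001, -1.0]]
wrist_force: [-5.1, 0.8, -4.0]
opening: 0.0518
gripper_force: 50.0
t: 9.0
eef_pos: [0.6368, 0.0818, 0.0237]
ee_rot: [[0.007, 1.0, 0.001], [1.0, -0.007, -0.0], [-0.0, 0.001, -1.0]]
wrist_force: [-1.0, 0.3, -8.0]
opening: 0.0514
gripper_force: 50.0
```

```bash
python3 -m jog '[[[0,0,-0.001,0,0,0,1],[0,0,0,0,0,0,1]]]'; python3 -m jog '[[[0,0,-0.001,0,0,0,1],[0,0,0,0,0,0,1]]]'
```

```text
t: 9.25
eef_pos: [0.6376, 0.0818, 0.0237]
ee_rot: [[0.007, 1.0, 0.003], [1.0, -0.007, -0.0], [0.0, 0.003, -1.0]]
wrist_force: [0.5, 0.6, -4.5]
opening: 0.0513
gripper_force: 50.0
t: 9.5
eef_pos: [0.6368, 0.0819, 0.0225]
ee_rot: [[0.007, 1.0, 0.001], [1.0, -0.007, -0.0], [-0.0, 0.001, -1.0]]
wrist_force: [0.3, -0.3, -3.5]
opening: 0.0515
gripper_force: 50.0
```

```bash
python3 -m jog '[[[0,0,-0.001,0,0,0,1],[0,0,0,0,0,0,1]]]'; python3 -m jog '[[[0,0,-0.001,0,0,0,1],[0,0,0,0,0,0,1]]]'
```

```text
t: 9.75
eef_pos: [0.6368, 0.0819, 0.0224]
ee_rot: [[0.007, 1.0, 0.001], [1.0, -0.007, -0.0], [-0.0, 0.001, -1.0]]
wrist_force: [-3.2, -0.1, 6.4]
opening: 0.0517
gripper_force: 50.0
t: 10.0
eef_pos: [0.6368, 0.0819, 0.0224]
ee_rot: [[0.007, 1.0, 0.001], [1.0, -0.007, -0.0], [-0.0, 0.001, -1.0]]
wrist_force: [-5.1, -0.6, 12.8]
opening: 0.0516
gripper_force: 50.0
```

Contact force is now steady at the expected seated height of 0.0224 m. Check numerically whether the orange hooks are back at rest before releasing.

Run:
```python
from ov import *
f0=pickle.load(open('f0.pkl','rb'))['side'];f1=viewer.grab_frame('side');pickle.dump(f1,open('f5.pkl','wb'))
for f in (f0,f1):
    c=f['color'][160:240,300:390];h=cv2.cvtColor(c,cv2.COLOR_RGB2HSV)
    m=cv2.inRange(h,(8,170,120),(25,255,255))
    n,_,st,ce=cv2.connectedComponentsWithStats(m)
    print([(s.tolist(),np.round(q,1).tolist()) for s,q in zip(st[1:],ce[1:]) if s[4]>8])
P=[(.018,.042,.0385),(.026,.042,.0385)]
print(proj(f0,pts((.636,.0818),-.4,P)))
```

```text
[([25, 16, 7, 12, 41], [28.1, 21.2]), ([58, 31, 12, 15, 100], [63.2, 37.8])]
[([54, 29, 17, 15, 143], [62.3, 36.7])]
[[325.85594502 187.42102338]
 [327.74719193 185.21361379]]
```

```bash
python3 -m jog '[[[0,0,0.001,0,0,0,1],[0,0,0,0,0,0,0.28],[0,0,0,0,0,0,0.28],[0,0,0,0,0,0,0.28],[0,0,0,0,0,0,0.28]]]'; python3 -m jog '[[[0,0,0.005,0,0,0,0.28],[0,0,0.01,0,0,0,0.28],[0,0,0.02,0,0,0,0.28],[0,0,0.03,0,0,0,0.28],[0,0,0.03,0,0,0,0.28],[-0.02,0,0.03,0,0,0,0.28],[-0.05,0,0.01,0,0,0,0.28],[-0.05,0,0,0,0,0,0.28],[-0.05,0,0,0,0,0,0.28],[-0.05,0.02,0,0,0,0,0.28]]]'
python3 - <<'E'
from ov import *
fr={n:viewer.grab_frame(n) for n in('top','side')};pickle.dump(fr,open('f6.pkl','wb'))
a=cv2.resize(fr['side']['color'][160:245,290:395,::-1],None,fx=5,fy=5,interpolation=cv2.INTER_CUBIC)
b=cv2.resize(fr['top']['color'][135:220,300:360,::-1],None,fx=5,fy=5,interpolation=cv2.INTER_CUBIC)
b=b[:, :270]
cv2.imwrite('pics/fin.png',np.hstack([a,b]))
E
```

```text
t: 10.68
eef_pos: [0.6365, 0.0819, 0.021]
ee_rot: [[0.007, 1.0, -0.0], [1.0, -0.007, -0.0], [-0.0, -0.0, -1.0]]
wrist_force: [-0.8, 0.0, 0.5]
opening: 0.0662
gripper_force: 0.0
t: 11.92
eef_pos: [0.4153, 0.1015, 0.1571]
ee_rot: [[0.009, 1.0, 0.002], [1.0, -0.009, 0.0], [0.0, 0.002, -1.0]]
wrist_force: [0.1, 0.4, 1.0]
opening: 0.0664
gripper_force: 0.0
```

View pics/fin.png

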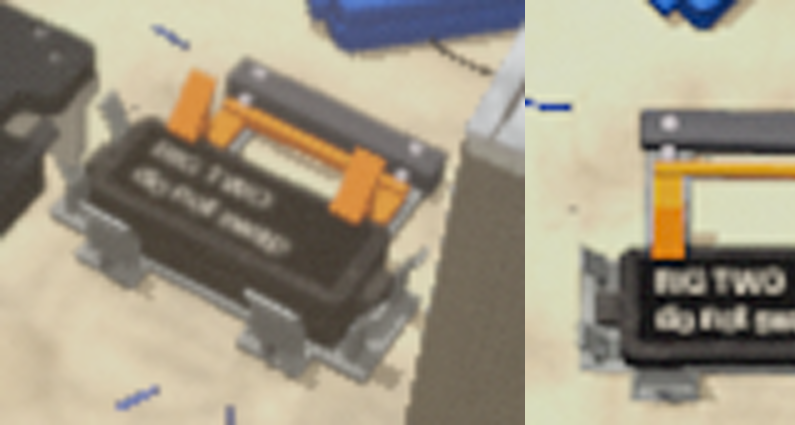

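Run:
```python
from ov import *
a=pickle.load(open('f0.pkl','rb'));b=pickle.load(open('f6.pkl','rb'))
for n,(x0,y0,x1,y1) in(('side',(300,160,390,240)),('top',(310,160,380,195))):
  for f in(a[n],b[n]):
    h=cv2.cvtColor(f['color'][y0:y1,x0:x1],cv2.COLOR_RGB2HSV);m=cv2.inRange(h,(6,150,90),(28,255,255))
    _,_,st,ce=cv2.connectedComponentsWithStats(m)
    print(n,[(s.tolist(),np.round(q,1).tolist()) for s,q in zip(st[1:],ce[1:]) if s[4]>15])
  d=cv2.absdiff(cv2.GaussianBlur(a[n]['color'],(3,3),0),cv2.GaussianBlur(b[n]['color'],(3,3),0)).max(2)
  print(n,'multimeter diff',d[270:300,340:400].mean() if n=='top' else d[260:315,270:335].mean())
```

```text
side [([24, 15, 47, 35, 381], [48.1, 31.2])]
side [([24, 15, 47, 30, 333], [48.1, 29.9])]
side multimeter diff 26.73986013986014
top [([16, 7, 44, 20, 287], [37.9, 15.2])]
top [([15, 7, 45, 21, 306], [38.1, 15.9])]
top multimeter diff 61.181111111111115
```

The hook outline matches its rest position in both views, and the hooks now overlap the brick's top edge. The arm is clear, so I'm handing the job in.

```bash
python3 -c "
from cell import close_job
print(close_job())"
```

```text
the job is handed in; nothing more can be done
None
```

The black adapter brick is seated in the cradle with the orange catch back over its top edge, the gripper has let go and is clear of everything, and the job was handed in about 12 s into the 40 s limit; I did not go near the multimeter, though the arm blocked a final picture check of it.

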